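# Feed a pine block along the drill jig's fence with a push stick

### The job

Take the orange push stick by its handle and use it to feed the pine block along the fence of the drill jig, under the blue drill-guide bridge, until the block rests against the end stop. Bring the block against the fence first, before it has gone a couple of centimetres, and keep it against the fence and parallel to it all the way in; move it with the stick only, never with the gripper, and do not lift it off the board. Then let go of the stick and leave it standing upright.

Things in the scene. Friction and masses are not known exactly. Their poses are not given: they have to be found in the camera images.
- feed_jig: Drill jig fixed to the bench; plywood board 270 x 120 mm, top 12 mm above the bench. Origin on the bench; +x is the feed direction, the fence is on the -y side, z up. Board: x -120 to 150, y -60 to 60 mm. Fence: inner (metal) face at y = -35 mm, 30 mm above the board. At the start the block's centre is at x -20 to 0 mm, 18 to 28 mm short of touching the fence.
- jig_seat (a point): Where the block's centre lies when it is fully home against fence and end stop, 30 mm above the bench (jig x 80, y -12.5 mm; axes as the jig). The wooden stop's face is at jig x = 125 mm. The blue bridge over it spans jig x 79 to 117 mm: 46 mm clear above the board, outer leg's inner face at y = 40 mm, top of its bushing 78 mm above the bench.
- pine_block_center (a point): Centre of the loose pine block on the jig's board, 45 x 90 x 36 mm high, about 0.12 kg. Its y axis is its long axis, which points along the jig's x (either way round counts as parallel) within 5 degrees at the start; its z is up.
- pine_block: The same pine block: origin at the centre of its underside, axes as above.
- push_stick_grip (a point): Grip of the loose orange push stick, 0.15 kg, standing on its foot to the right of the cabinet near a red box and a yellow tape measure. The point is on the handle's axis, 85 mm above the underside. Handle: upright bar 36 mm along x, 24 mm along y (grasp across y), with a black grip pad, top 112 mm above the underside. z up.
- push_stick: The same stick: origin on the handle's axis at the underside, axes as above. Foot, 24 mm high: x -35 to 25, y -18 to 30 mm; the front face at x = 25 pushes the block's end. On the +y side a lip runs forward, x 25 to 57, y 18 to 30 mm: with the stick's x in the feed direction, the lip's inner face (y = 18) bears on the block's side away from the fence.
Mind the look-alikes: they are no part of the job. Leave any purple look-alike of the pine_block alone.

How it is judged:
On the way:
1. the push stick feeds the block, which lies against the fence (within 10 mm) part-way along it (x of pine_block_center in the frame of feed_jig between 0.025 and 0.065 m and y of pine_block_center in the frame of feed_jig below -0.0025 m and angle between the y axis of pine_block and the x axis of feed_jig, either way round below 0.175 rad and contact force between push_stick and pine_block above 0.05 N).
At the end, for the whole second after the job is handed in: The block lies flat on the board within 12 mm of the end stop and 10 mm of the fence, parallel to the fence within 10 degrees; the push stick stands upright on the board or bench (within about 11 degrees), released; both at rest (x of pine_block_center in the frame of feed_jig above 0.068 m and y of pine_block_center in the frame of feed_jig below -0.0025 m and angle between the y axis of pine_block and the x axis of feed_jig, either way round below 0.175 rad and z of pine_block_center in the frame of feed_jig below 0.036 m and linear speed of each of pine_block, push_stick below 0.02 m/s and angle between push_stick's own z axis and vertical below 0.2 rad and height (world z) of push_stick_grip below 0.105 m); the robot touches nothing.
It fails at once if the gripper or arm touches the block (contact force between any of the fingers, the arm and pine_block above 0.3 N).
It fails at once if the block is lifted more than 10 mm off the board (z of pine_block_center in the frame of feed_jig above 0.04 m).
It fails at once if the block, past the start zone (centre beyond jig x = 25 mm), is over 10 mm off the fence or more than 10 degrees askew (x of pine_block_center in the frame of feed_jig above 0.025 m and (y of pine_block_center in the frame of feed_jig above -0.0025 m or angle between the y axis of pine_block and the x axis of feed_jig, either way round above 0.175 rad)).
It also fails if it takes over 56 s, if anything falls off the work surface, if the arm or the gripper's body presses on something with over 40 N, if the wrist force passes 120 N, or if a joint passes its speed limit or range.

### The arm

A 7-joint arm with a two-finger parallel gripper is mounted at the origin on the work surface; the furniture and walls round the work are solid. World frame = base frame: x ahead of the robot, y to its left, z up, the work surface at z = 0. Lengths are in m, angles in rad, forces in N, time in s.
With the tool pointing down it reaches from about 0.35 to 0.9 m from the base axis. Payload 8.1 kg.
Tool frame: the origin (TCP) lies between the finger pads; the fingertips stand 11 mm ahead of it and the grasp point (between the pads) lies 8 mm behind it; z points along the fingers, y is the line along which they close (so a half turn about z gives the same grasp; the last joint's range is limited). The gripper opens to 85 mm and grips with 20 to 120 N. Pads are 22 mm wide; open, the fingers measure 114 mm over their backs; the gripper's body (76 mm by 85 mm) begins 54 mm behind the grasp point. The pads swing forward as they close: fully open they stand 13 mm farther back than shut.
Start: joints at [-1.419, 0.434, 0.025, 1.573, -0.012, 1.134, -0.075], TCP at [0.158, 0.605, 0.242] pointing down, gripper open.
Joint ranges: [-2.62, 2.62], [-0.44, 2.09], [-1.27, 1.32], [0.08, 2.57], [-1.32, 4.46], [0.12, 2], [-2.74, 2.74]. Speed limits (rad/s): [2.22, 2.22, 3.01, 3.01, 3.14, 3.14, 3.14].

### API

Orientations are given as a 3x3 rotation matrix whose columns are the frame's x, y, z axes.
In Python, from station import sense, read_camera, get_calibration, sign_off gives the robot as it stands.
- The arm moves only by the tool apply_moves, never from a script. Its argument "plan" is a list of rows, each an object with "linear": the shift along the world's x, y, z in mm, a list of three; "rotation": the turn, a rotation vector about the world's x, y, z in rad, a list of three; "fingers": the closure, from 0 (fully open) to 1 (shut). In form: [{"linear": [tx, ty, tz], "rotation": [wx, wy, wz], "fingers": fingers}, ...]. A call has exactly 5 rows; each row is the pose to reach, as a shift and turn from the pose commanded when the call began; what a row does not reach only later rows make up. A row lasts 1/10 s, in which the tool goes at most 50 mm and 8.59 degrees, less where a joint would pass 70% of its speed; a pose out of reach is approached as far as the arm can. A call with a gripper value outside its range is refused whole. The fingers move at their own pace and stop on an object; the grip force is fixed at half the most. Time passes only in rows, so rows that repeat a pose let the fingers close, or fill a call up. It gives the time, the measured TCP pose, the force, the opening and the grip force at its end, in the units of the state.
- sense(): the state, without advancing time (a new reading comes with each control period).
- read_camera(name): name is "scene" or "top"; returns (picture, depth): 420x560x3 uint8, red, green, blue; 420x560 float32, m along the optical axis (not along the pixel's ray), 0 where there is no reading.
- get_calibration(name): a dict with "fx", "fy", "cx", "cy" (pixels), "extrinsics" (4x4, takes a point from camera to world coordinates). Camera axes: x right, y down, z forward; pixel columns grow to the right and rows downward; lengths in m; the calibration is good to about 2 mm. A picture is of the moment at which its call begins. get_calibration takes no time and is no camera call.
- sign_off(): hands the job in; it is judged then, once.
The state is a dict: "time": time; "joints": joint angles; "joint_velocities": joint speeds; "tau": joint torques, N m; "position": TCP position; "orientation": TCP orientation; "force": force on the tool from outside, world axes, zero at the start; "wrist_torque": the same for the moment, N m; "width": opening from 0.0 (shut) to 1.0 (fully open); "gripper_force": force on a finger pad.
Only numpy, scipy, OpenCV 4.12 (cv2) and the standard library are available. Lean on these libraries where they do the work, as an engineer would, in place of code of your own. Each camera call takes 0.05 s, during which the arm holds its last target. There are 200 camera calls.

## Working session

There is one attempt and no reset: what is moved stays moved. The work goes in short steps, Python scripts to look and compute and a tool call to move; the robot and the scene stay as the last step left them, time stands still between calls to the robot, and variables do not carry over. Pictures are saved under pics/ and viewed, at most 10 in all, crops included, and the job is handed in when it is done.

Besides the shell and the picture viewer there is one more tool, called after "Request:" as name([rows], argument=value, ...), one row to a line, values as JSON. apply_moves: Moves the arm, as the interface text tells. Its arguments: {"type":"object","properties":{"plan":{"type":"array","items":{"type":"object","properties":{"linear":{"type":"array","items":{"type":"number"}},"rotation":{"type":"array","items":{"type":"number"}},"fingers":{"type":"number"}}}}},"required":["plan"]}

```bash
mkdir -p pics; ls; cat > h.py <<'E'
import numpy as np, cv2
from station import sense, read_camera, get_calibration, sign_off
def cal(n):
    c=get_calibration(n); return np.array([[c['fx'],0,c['cx']],[0,c['fy'],c['cy']],[0,0,1]]), np.array(c['extrinsics'])
def snap(n,tag):
    p,d=read_camera(n); cv2.imwrite(f'pics/{tag}.png',p[:,:,::-1]); np.save(f'{tag}.npy',d); return p,d
def ray(n,u,v,z):
    K,T=cal(n); r=T[:3,:3]@np.linalg.inv(K)@np.array([u,v,1.]); o=T[:3,3]; return o+r*(z-o[2])/r[2]
def proj(n,P):
    K,T=cal(n); q=np.linalg.inv(T)@np.append(P,1); q=K@q[:3]; return q[:2]/q[2]
def cloud(n,d):
    K,T=cal(n); v,u=np.mgrid[:d.shape[0],:d.shape[1]]; r=np.stack([u,v,np.ones_like(u)],-1)@np.linalg.inv(K).T
    return (r*d[...,None])@T[:3,:3].T+T[:3,3]
E
python3 - <<'E'
from h import *
a,_=snap('scene','s0'); b,_=snap('top','t0')
cv2.imwrite('pics/both.png',cv2.resize(np.vstack([a,b])[:,:,::-1],None,fx=.71,fy=.71))
for n in('scene','top'): print(cal(n))
s=sense(); print(s)
E
```

```text
pics
(array([[382.94752858,   0.        , 275.92057299],
       [  0.        , 382.94752858, 205.14599353],
       [  0.        ,   0.        ,   1.        ]]), array([[ 0.77008766, -0.44266008,  0.45936592, -0.14394728],
       [-0.63790132, -0.52659593,  0.56194184, -0.72659261],
       [-0.006849  , -0.7257746 , -0.68789848,  0.89149046],
       [ 0.        ,  0.        ,  0.        ,  1.        ]]))
(array([[498.52214807,   0.        , 275.87162655],
       [  0.        , 498.52214807, 220.73340098],
       [  0.        ,   0.        ,   1.        ]]), array([[ 0.01117121, -0.98483055,  0.17315886,  0.10580002],
       [-0.99938912, -0.00526156,  0.03454999, -0.12965472],
       [-0.0331148 , -0.17343905, -0.98428772,  1.69431972],
       [ 0.        ,  0.        ,  0.        ,  1.        ]]))
{'time': 0.1, 'joints': array([-1.41859075,  0.43512736,  0.02499119,  1.57406128, -0.01160347,
        1.13400656, -0.07509431]), 'joint_velocities': array([ 0.00029945, -0.00118829, -0.00077247, -0.0022803 , -0.0016673 ,
        0.00102409,  0.00010363]), 'tau': array([ 3.29169627e-03, -6.71760178e+01,  1.02828763e+00, -3.16903603e+01,
        1.57768041e-02,  7.24087557e-03,  5.26349038e-05]), 'position': array([0.15747851, 0.60435071, 0.24159943]), 'orientation': array([[-9.67691731e-01,  2.52136190e-01, -2.34343026e-04],
       [ 2.52136262e-01,  9.67690672e-01, -1.43844764e-03],
       [-1.35913146e-04, -1.45106026e-03, -9.99998938e-01]]), 'force': array([-0.31142715, -0.86044605,  0.43546379]), 'wrist_torque': array([-0.0332628 ,  0.01616025,  0.00204849]), 'gripper_force': 0.0, 'width': 1.0037111377708985}
```

View pics/s0.png

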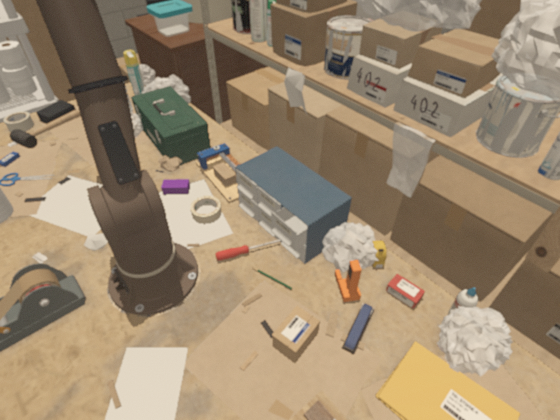

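View pics/t0.png

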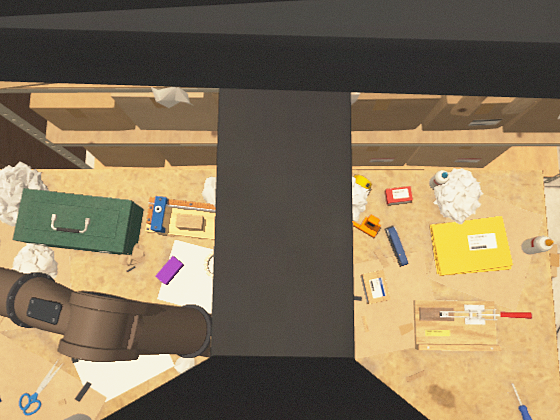

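The scene view shows the jig with its blue bridge at about (215,160), the block at (228,172), the orange stick at (348,280) and the purple look-alike at (175,187). In the top view the jig is at (180,218), the stick at (367,226) and the purple piece at (170,270), and a dark overhead beam hides the middle. I'll enlarge both areas.

```bash
python3 - <<'E'
from h import *
a=cv2.imread('pics/s0.png'); b=cv2.imread('pics/t0.png')
f=lambda i,x,y,w,h:cv2.resize(i[y:y+h,x:x+w],(400,300),interpolation=cv2.INTER_CUBIC)
cv2.imwrite('pics/c1.png',np.vstack([np.hstack([f(a,170,130,100,75),f(a,310,230,120,90)]),np.hstack([f(b,140,185,80,60),f(b,340,165,80,60)])]))
ds,dt=np.load('s0.npy'),np.load('t0.npy')
print('beam depth',dt[250,285],dt[60,100],dt[400,285], dt[20,300])
C=cloud('top',dt); D=cloud('scene',ds)
for u,v in[(285,250),(285,120),(60,60),(190,223),(367,226),(366,218),(395,205),(80,220)]: print('t',u,v,C[v,u].round(3))
for u,v in[(240,165),(285,152),(345,195),(310,235),(290,190),(310,250),(228,172),(355,266),(350,245),(375,250),(405,288),(215,152),(300,130),(400,180),(475,335)]: print('s',u,v,D[v,u].round(3))
E
```

```text
beam depth 0.12468984 0.103941776 0.061174653 0.08710386
t 285 250 [ 0.12  -0.128  1.57 ]
t 285 120 [ 0.154 -0.127  1.571]
t 60 60 [ 0.157 -0.081  1.599]
t 190 223 [0.387 0.219 0.044]
t 367 226 [ 0.382 -0.378  0.031]
t 366 218 [ 0.412 -0.377  0.018]
t 395 205 [ 0.461 -0.48  -0.001]
t 80 220 [0.378 0.552 0.144]
s 240 165 [0.374 0.082 0.161]
s 285 152 [ 0.809  0.37  -0.147]
s 345 195 [ 0.518 -0.227  0.165]
s 310 235 [ 0.367 -0.246  0.12 ]
s 290 190 [ 0.415 -0.108  0.162]
s 310 250 [ 0.373 -0.245  0.051]
s 228 172 [0.399 0.203 0.047]
s 355 266 [ 0.389 -0.389  0.108]
s 350 245 [ 0.444 -0.325  0.092]
s 375 250 [ 0.501 -0.37   0.068]
s 405 288 [ 0.49 -0.49  0.03]
s 215 152 [0.417 0.31  0.067]
s 300 130 [0.8   0.266 0.025]
s 400 180 [ 0.752 -0.253  0.112]
s 475 335 [ 0.459 -0.683  0.095]
```

View pics/c1.png

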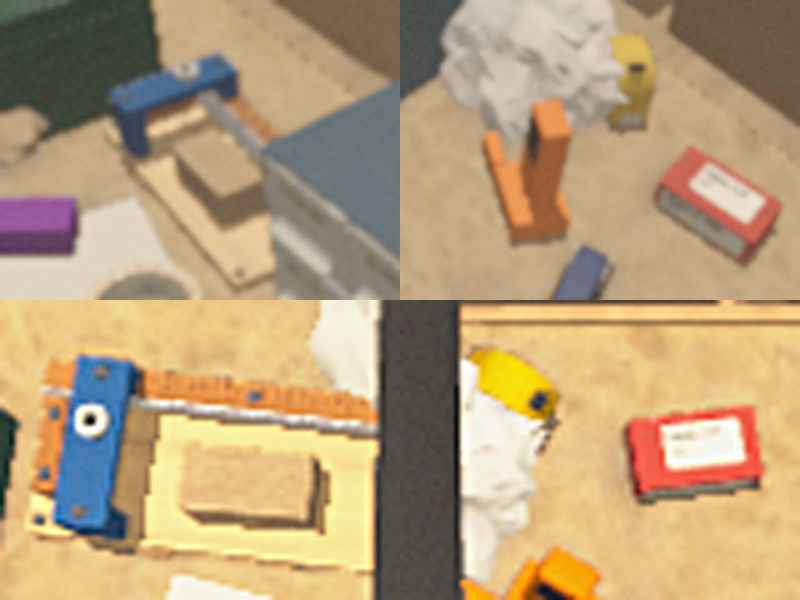

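```bash
python3 - <<'E'
from h import *
a=cv2.imread('pics/s0.png'); b=cv2.imread('pics/t0.png')
f=lambda i,x,y,w,h:cv2.resize(i[y:y+h,x:x+w],(400,300),interpolation=cv2.INTER_NEAREST)
cv2.imwrite('pics/c2.png',np.hstack([f(a,325,250,48,36+16),f(b,345,205,48,36)]))
for n,t,box in(('scene','s0',(325,255,375,310)),('top','t0',(345,205,395,245))):
    im=cv2.imread(f'pics/{t}.png'); hsv=cv2.cvtColor(im,cv2.COLOR_BGR2HSV); x0,y0,x1,y1=box
    m=np.zeros(im.shape[:2],bool); m[y0:y1,x0:x1]=True
    m&=(hsv[...,0]<16)&(hsv[...,0]>3)&(hsv[...,1]>170)
    P=cloud(n,np.load(t+'.npy')); v,u=np.nonzero(m); p=P[m]
    print(n,len(p),'u',u.min(),u.max(),'v',v.min(),v.max(),'zmax',np.percentile(p[:,2],98))
    for lo,hi in((.1,.13),(.03,.1),(.018,.03),(-.01,.018)):
        s=(p[:,2]>lo)&(p[:,2]<hi); q=p[s]
        if s.sum()>4:
            r=cv2.minAreaRect((q[:,:2]*1000).astype(np.float32)); print(lo,hi,s.sum(),q.min(0).round(3),q.max(0).round(3),[np.round(k,1) for k in r])
E
```

```text
scene 6 u 339 358 v 283 296 zmax 0.05805647600603646
top 135 u 353 379 v 215 237 zmax 0.11036677569329496
0.1 0.13 17 [ 0.376 -0.404  0.103] [ 0.405 -0.367  0.116] [array([ 390.8, -386.4]), array([35.4, 25.4]), np.float64(61.4)]
0.03 0.1 41 [ 0.351 -0.411  0.03 ] [ 0.397 -0.366  0.099] [array([ 379.7, -384.2]), array([46.3, 35.1]), np.float64(50.1)]
0.018 0.03 50 [ 0.348 -0.419  0.018] [ 0.404 -0.336  0.03 ] [array([ 384.4, -378.7]), array([75.5, 42.3]), np.float64(58.1)]
-0.01 0.018 27 [ 0.349 -0.421 -0.009] [ 0.409 -0.334  0.017] [array([ 381. , -375.2]), array([84.7, 52.3]), np.float64(78.8)]
```

View pics/c2.png

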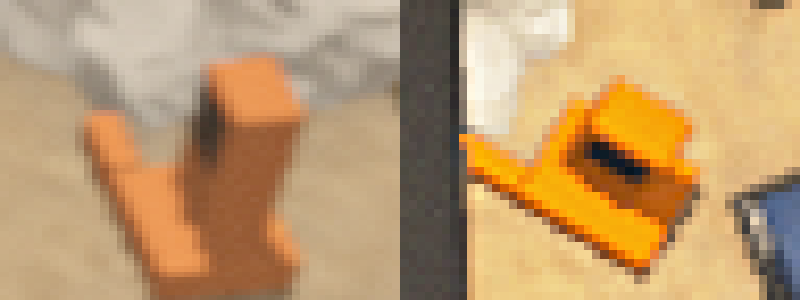

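The stick's lip points left and up in the top crop, at (460,175), so its heading is about 62° in world yaw. The handle top is at pixel (373,220) in the top view and (356,266) in the scene view. This is the only orange upright with a foot and lip near the red box and yellow tape, so it is the push stick. Next I'll measure the jig, block and handle.

```bash
python3 - <<'E'
from h import *
def tri(pu):
    A=[];B=[]
    for n,u,v in pu:
        K,T=cal(n); r=T[:3,:3]@np.linalg.inv(K)@np.array([u,v,1.]); r/=np.linalg.norm(r); M=np.eye(3)-np.outer(r,r); A.append(M);B.append(M@T[:3,3])
    x=np.linalg.lstsq(np.vstack(A),np.hstack(B),rcond=None)[0]; return x, [proj(n,x)-[u,v] for n,u,v in pu]
print('handle top',tri([('top',373.2,220),('scene',355.7,265.6)]), ray('top',373.2,220,.112), ray('scene',355.7,265.6,.112))
print('bushing',tri([('top',157.8,209.2),('scene',170+186/4,130+70/4)]))
P=cloud('top',np.load('t0.npy')); b=cv2.imread('pics/t0.png'); hsv=cv2.cvtColor(b,cv2.COLOR_BGR2HSV).astype(int)
R=P[195:245,145:216].reshape(-1,3)
for z0 in(.012,.042,.048,.07):
    q=R[abs(R[:,2]-z0)<.003]; print(z0,len(q),q.min(0).round(3),q.max(0).round(3))
for u in(180,196,210): print(u,[(v,*hsv[v,u]) for v in range(198,242)])
S=P[195:245,145:216]; m=((S[...,2]>.043)&(S[...,2]<.053)).astype(np.uint8)
m[:, :26]=0
n,l,st,c=cv2.connectedComponentsWithStats(m); i=1+np.argmax(st[1:,4]); q=S[l==i]; print(st[i]); print(cv2.minAreaRect((q[:,:2]*1000).astype(np.float32)),np.median(q[:,2]))
# stick fits: lip outer edge
for (u,v) in [(345+640/8.33,205+270/8.33),(345+460/8.33,205+175/8.33)]: print(ray('top',u,v,.02))
E
```

```text
handle top (array([ 0.39056753, -0.38819619,  0.10750573]), [array([ 0.40343327, -0.471291  ]), array([-0.78246985,  0.10662266])]) [ 0.3882199  -0.38614417  0.112     ] [ 0.38927294 -0.39117903  0.112     ]
bushing (array([0.42958216, 0.32166534, 0.07408763]), [array([ 0.27220219, -0.50271216]), array([-0.51099071,  0.09147065])])
0.012 594 [0.33  0.143 0.009] [0.492 0.386 0.015]
0.042 323 [0.359 0.139 0.039] [0.484 0.371 0.045]
0.048 316 [0.358 0.138 0.045] [0.483 0.367 0.051]
0.07 221 [0.358 0.301 0.067] [0.475 0.348 0.073]
180 [(198, np.int64(18), np.int64(111), np.int64(232)), (199, np.int64(20), np.int64(106), np.int64(231)), (200, np.int64(16), np.int64(149), np.int64(232)), (201, np.int64(14), np.int64(173), np.int64(227)), (202, np.int64(13), np.int64(163), np.int64(205)), (203, np.int64(14), np.int64(170), np.int64(231)), (204, np.int64(14), np.int64(182), np.int64(228)), (205, np.int64(13), np.int64(161), np.int64(226)), (206, np.int64(19), np.int64(15), np.int64(246)), (207, np.int64(12), np.int64(19), np.int64(178)), (208, np.int64(14), np.int64(114), np.int64(145)), (20
[... 5645 characters left out ...]
, np.int64(98), np.int64(247)), (233, np.int64(25), np.int64(102), np.int64(246)), (234, np.int64(25), np.int64(99), np.int64(247)), (235, np.int64(26), np.int64(94), np.int64(247)), (236, np.int64(26), np.int64(95), np.int64(247)), (237, np.int64(25), np.int64(99), np.int64(247)), (238, np.int64(28), np.int64(83), np.int64(250)), (239, np.int64(21), np.int64(110), np.int64(239)), (240, np.int64(20), np.int64(107), np.int64(237)), (241, np.int64(20), np.int64(110), np.int64(237))]
[ 30  19  28  15 285]
((393.077880859375, 223.70111083984375), (91.073974609375, 45.3753662109375), 85.63314056396484) 0.04778583296005978
[ 0.34608135 -0.56210813  0.02      ]
[ 0.38450665 -0.49131582  0.02      ]
```

```bash
python3 - <<'E'
from h import *
b=cv2.imread('pics/t0.png'); hsv=cv2.cvtColor(b,cv2.COLOR_BGR2HSV).astype(float)
def cross(a,v0,v1,th,down=True):
    for v in range(v0,v1):
        x,y=a[v],a[v+1]
        if (x>th>=y) if down else (x<th<=y): return v+(x-th)/(x-y)
def line(pts,z,name):
    W=np.array([ray('top',u,v,z)[:2] for u,v in pts])
    for _ in range(3):
        vx,vy,x0,y0=cv2.fitLine(W.astype(np.float32),cv2.DIST_HUBER,0,1e-4,1e-4).ravel()
        r=(W-[x0,y0])@[-vy,vx]; W=W[abs(r)<max(2*r.std(),1e-3)]
    vx,vy=(vx,vy) if vy>0 else (-vx,-vy)
    print(name,len(W),'ang',np.degrees(np.arctan2(vy,vx)).round(2),'rms',r.std().round(5),'x at y=.15,.25,.35',[(x0+vx/vy*(y-y0)).round(4) for y in(.15,.25,.35)])
F=[];G=[];H=[]
for u in range(168,214):
    S=hsv[:,u,1];V=hsv[:,u,2]
    o=[v for v in range(198,212) if S[v]>145]
    if o:
        c=cross(S,o[-1],o[-1]+4,90)
        if c: F.append((u,c)); d=cross(V,int(c),int(c)+4,215); 
        if c and d: G.append((u,d))
    e=cross(hsv[:,u,0],230,242,22)
    if e: H.append((u,e))
line(F,.042,'orange/metal'); line(G,.042,'metal top/face'); line(H,.012,'board outer edge y=60')
# board end (x=150): row-wise; print leftmost
for v in (224,228,231): print(v,[(u,*hsv[v,u].astype(int).tolist()) for u in range(143,156)])
C=[(345+(x-400)/8.333-.5,205+y/8.333-.5) for x,y in((640,270),(475,175))]
Q=[ray('top',u,v,.024) for u,v in C];print(Q)
E
```

```text
orange/metal 46 ang 83.78 rms 0.00056 x at y=.15,.25,.35 [np.float32(0.4362), np.float32(0.4471), np.float32(0.458)]
metal top/face 38 ang 84.11 rms 0.0006 x at y=.15,.25,.35 [np.float32(0.4338), np.float32(0.4441), np.float32(0.4544)]
board outer edge y=60 42 ang 83.73 rms 0.00073 x at y=.15,.25,.35 [np.float32(0.3396), np.float32(0.3506), np.float32(0.3616)]
224 [(143, 19, 111, 230), (144, 18, 112, 228), (145, 17, 113, 228), (146, 26, 95, 252), (147, 29, 83, 255), (148, 24, 109, 255), (149, 15, 155, 209), (150, 125, 28, 119), (151, 105, 165, 172), (152, 105, 171, 185), (153, 105, 157, 182), (154, 105, 160, 182), (155, 105, 161, 184)]
228 [(143, 18, 118, 226), (144, 18, 121, 229), (145, 23, 109, 250), (146, 15, 101, 222), (147, 159, 14, 124), (148, 12, 72, 145), (149, 18, 106, 241), (150, 138, 25, 187), (151, 104, 200, 199), (152, 105, 171, 192), (153, 105, 167, 195), (154, 106, 124, 173), (155, 115, 37, 118)]
231 [(143, 19, 104, 235), (144, 20, 111, 235), (145, 20, 116, 236), (146, 19, 129, 227), (147, 18, 125, 236), (148, 22, 120, 250), (149, 26, 102, 255), (150, 30, 77, 255), (151, 30, 81, 255), (152, 30, 83, 255), (153, 26, 101, 255), (154, 15, 102, 197), (155, 105, 95, 86)]
[array([ 0.34619712, -0.39944803,  0.024     ]), array([ 0.38468638, -0.33378491,  0.024     ])]
```

Request:
apply_moves([
  {"linear": [29,-30,18],"rotation": [0,0,-0.12],"fingers": 0.3},
  {"linear": [57,-60,36],"rotation": [0,0,-0.24],"fingers": 0.3},
  {"linear": [86,-90,54],"rotation": [0,0,-0.36],"fingers": 0.3},
  {"linear": [114,-120,72],"rotation": [0,0,-0.48],"fingers": 0.3},
  {"linear": [142,-150,88],"rotation": [0,0,-0.6],"fingers": 0.3},
])

```text
time: 0.6
position: [0.3005, 0.4533, 0.331]
orientation: [[-0.653, 0.758, -0.0], [0.758, 0.653, -0.0], [0.0, -0.0, -1.0]]
force: [1.0, 0.1, 0.4]
width: 0.698
gripper_force: 0.0
```

Request:
apply_moves([
  {"linear": [26,-42,0],"rotation": [0,0,-0.12],"fingers": 0.3},
  {"linear": [52,-84,0],"rotation": [0,0,-0.24],"fingers": 0.3},
  {"linear": [78,-126,0],"rotation": [0,0,-0.36],"fingers": 0.3},
  {"linear": [104,-168,0],"rotation": [0,0,-0.48],"fingers": 0.3},
  {"linear": [130,-210,0],"rotation": [0,0,-0.6],"fingers": 0.3},
])

```text
time: 1.1
position: [0.43, 0.2429, 0.3302]
orientation: [[-0.111, 0.994, -0.0], [0.994, 0.111, 0.0], [0.0, -0.0, -1.0]]
force: [1.5, 0.6, 0.6]
width: 0.701
gripper_force: 0.0
```

Request:
apply_moves([
  {"linear": [10,-48,0],"rotation": [0,0,-0.13],"fingers": 0.3},
  {"linear": [20,-96,0],"rotation": [0,0,-0.26],"fingers": 0.3},
  {"linear": [30,-144,0],"rotation": [0,0,-0.39],"fingers": 0.3},
  {"linear": [38,-192,0],"rotation": [0,0,-0.52],"fingers": 0.3},
  {"linear": [40,-240,0],"rotation": [0,0,-0.631],"fingers": 0.3},
])

```text
time: 1.6
position: [0.4697, 0.0028, 0.3303]
orientation: [[0.497, 0.868, 0.0], [0.868, -0.497, -0.0], [0.0, 0.0, -1.0]]
force: [0.8, 0.0, 0.3]
width: 0.702
gripper_force: 0.0
```

Request:
apply_moves([
  {"linear": [-2,-49,0],"rotation": [0,0,0],"fingers": 0.3},
  {"linear": [-6,-98,0],"rotation": [0,0,0],"fingers": 0.3},
  {"linear": [-12,-147,0],"rotation": [0,0,0],"fingers": 0.3},
  {"linear": [-20,-196,0],"rotation": [0,0,0],"fingers": 0.3},
  {"linear": [-33,-243,0],"rotation": [0,0,0],"fingers": 0.3},
])

```text
time: 2.1
position: [0.4361, -0.2399, 0.3302]
orientation: [[0.492, 0.871, 0.0], [0.871, -0.492, -0.0], [0.0, 0.0, -1.0]]
force: [0.9, 0.7, -0.8]
width: 0.701
gripper_force: 0.0
```

Request:
apply_moves([
  {"linear": [-12,-40,0],"rotation": [0,0,0],"fingers": 0.3},
  {"linear": [-24,-80,-15],"rotation": [0,0,0],"fingers": 0.3},
  {"linear": [-36,-120,-40],"rotation": [0,0,0],"fingers": 0.3},
  {"linear": [-48,-150,-70],"rotation": [0,0,0],"fingers": 0.3},
  {"linear": [-48,-150,-110],"rotation": [0,0,0],"fingers": 0.3},
])

```text
time: 2.6
position: [0.3858, -0.3935, 0.2204]
orientation: [[0.498, 0.867, 0.001], [0.867, -0.498, -0.004], [-0.003, 0.003, -1.0]]
force: [0.6, 0.0, -0.6]
width: 0.703
gripper_force: 0.0
```

Request:
apply_moves([
  {"linear": [0,0,-25],"rotation": [0,0,0],"fingers": 0.3},
  {"linear": [0,0,-50],"rotation": [0,0,0],"fingers": 0.3},
  {"linear": [0,0,-70],"rotation": [0,0,0],"fingers": 0.3},
  {"linear": [0,0,-85],"rotation": [0,0,0],"fingers": 0.3},
  {"linear": [0,0,-85],"rotation": [0,0,0],"fingers": 0.3},
])

```text
time: 3.1
position: [0.3878, -0.3872, 0.1336]
orientation: [[0.493, 0.87, -0.003], [0.87, -0.493, 0.002], [0.0, -0.003, -1.0]]
force: [0.1, 0.6, 0.6]
width: 0.697
gripper_force: 0.0
```

```bash
python3 - <<'E'
from h import *
s=sense(); print(s['position'],s['force'])
a,_=snap('scene','s1'); b,_=snap('top','t1')
f=lambda i,x,y,w,h:cv2.resize(i[y:y+h,x:x+w,::-1],(400,300),interpolation=cv2.INTER_CUBIC)
cv2.imwrite('pics/c3.png',np.hstack([f(a,310,220,96,72),f(b,335,195,80,60)]))
E
```

```text
[ 0.38780231 -0.38719614  0.13360688] [0.093025   0.63190736 0.56155456]
```

View pics/c3.png

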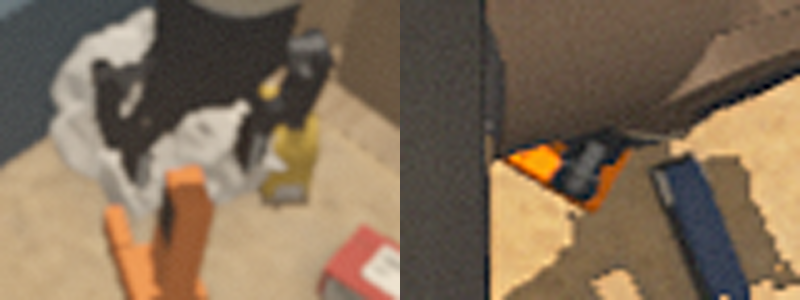

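In the scene crop the fingers, at (125,180) and (255,160), sit on either side of the handle top at (187,175), so the tool is centred. I'll go down and grip.

Request:
apply_moves([
  {"linear": [0,0,-20],"rotation": [0,0,0],"fingers": 0.3},
  {"linear": [0,0,-40],"rotation": [0,0,0],"fingers": 0.3},
  {"linear": [0,0,-54],"rotation": [0,0,0],"fingers": 0.3},
  {"linear": [0,0,-58],"rotation": [0,0,0],"fingers": 0.3},
  {"linear": [0,0,-58],"rotation": [0,0,0],"fingers": 0.3},
])

```text
time: 3.7
position: [0.3886, -0.3883, 0.0775]
orientation: [[0.493, 0.87, -0.0], [0.87, -0.493, -0.0], [-0.0, 0.0, -1.0]]
force: [-0.3, -0.1, -0.3]
width: 0.702
gripper_force: 0.0
```

Request:
apply_moves([
  {"linear": [0,0,0],"rotation": [0,0,0],"fingers": 1},
  {"linear": [0,0,0],"rotation": [0,0,0],"fingers": 1},
  {"linear": [0,0,0],"rotation": [0,0,0],"fingers": 1},
  {"linear": [0,0,0],"rotation": [0,0,0],"fingers": 1},
  {"linear": [0,0,0],"rotation": [0,0,0],"fingers": 1},
])

```text
time: 4.2
position: [0.389, -0.3886, 0.078]
orientation: [[0.493, 0.87, 0.001], [0.87, -0.493, -0.001], [-0.0, 0.001, -1.0]]
force: [0.2, -0.2, 6.1]
width: 0.273
gripper_force: 61.1
```

Request:
apply_moves([
  {"linear": [0,0,5],"rotation": [0,0,0],"fingers": 1},
  {"linear": [0,0,20],"rotation": [0,0,0],"fingers": 1},
  {"linear": [0,0,50],"rotation": [0,0,0],"fingers": 1},
  {"linear": [0,0,95],"rotation": [0,0,0],"fingers": 1},
  {"linear": [0,0,143],"rotation": [0,0,0],"fingers": 1},
])

```text
time: 4.7
position: [0.3876, -0.3877, 0.2221]
orientation: [[0.493, 0.87, -0.002], [0.87, -0.493, 0.001], [-0.0, -0.002, -1.0]]
force: [2.1, -0.0, -1.1]
width: 0.271
gripper_force: 60.1
```

Request:
apply_moves([
  {"linear": [0,0,45],"rotation": [0,0,0],"fingers": 1},
  {"linear": [0,0,90],"rotation": [0,0,0],"fingers": 1},
  {"linear": [0,0,110],"rotation": [0,0,0],"fingers": 1},
  {"linear": [0,0,110],"rotation": [0,0,0],"fingers": 1},
  {"linear": [0,0,110],"rotation": [0,0,0],"fingers": 1},
])

```text
time: 5.2
position: [0.3882, -0.3879, 0.3304]
orientation: [[0.493, 0.87, 0.0], [0.87, -0.493, 0.0], [0.0, 0.0, -1.0]]
force: [0.0, -0.2, -2.6]
width: 0.269
gripper_force: 60.1
```

```bash
python3 - <<'E'
from h import *
s=sense(); print(s['time'],s['position'],s['orientation'],s['force'],s['width'])
a,d=snap('scene','s2'); snap('top','t2')
cv2.imwrite('pics/c4.png',cv2.resize(a[130:290,260:473,::-1],(800,600),interpolation=cv2.INTER_CUBIC))
o=np.array([.4066,.2256]);
# jig checks
print('bush',ray('top',157.3,208.7,.078)); print('board end',ray('top',145.1,224,.012),ray('top',144.3,228,.012))
E
```

```text
5.2 [ 0.38817371 -0.38787075  0.33044179] [[ 4.92728779e-01  8.70182855e-01  3.85904249e-04]
 [ 8.70182807e-01 -4.92728901e-01  3.34755109e-04]
 [ 4.81444333e-04  1.70863767e-04 -9.99999870e-01]] [ 0.01179418 -0.23307978 -2.6015492 ] 0.2689203228184523
bush [0.42877938 0.32317241 0.078     ]
board end [0.38788437 0.38133236 0.012     ] [0.37387584 0.38331898 0.012     ]
```

View pics/c4.png

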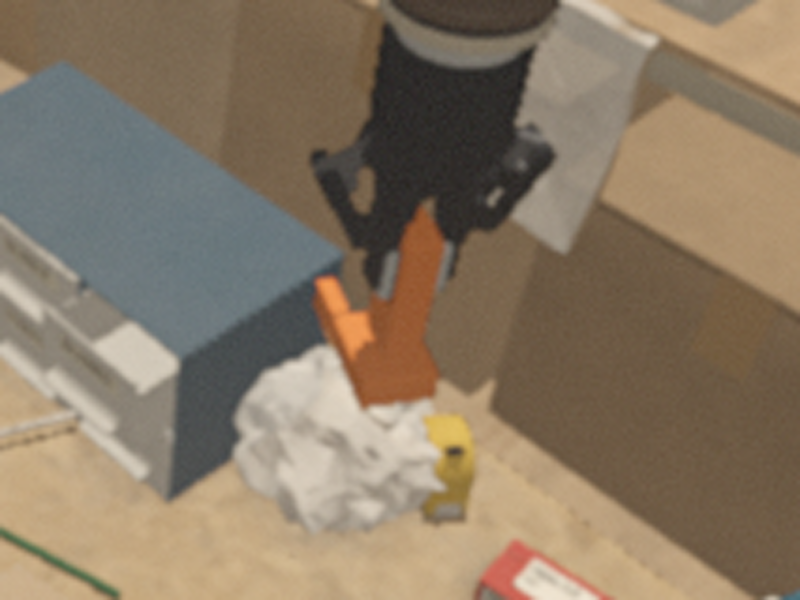

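Request:
apply_moves([
  {"linear": [12,40,0],"rotation": [0,0,0],"fingers": 1},
  {"linear": [24,80,0],"rotation": [0,0,0],"fingers": 1},
  {"linear": [36,120,0],"rotation": [0,0,0],"fingers": 1},
  {"linear": [48,160,0],"rotation": [0,0,0],"fingers": 1},
  {"linear": [57,200,0],"rotation": [0,0,0],"fingers": 1},
])

```text
time: 5.8
position: [0.4453, -0.1861, 0.3291]
orientation: [[0.493, 0.87, -0.002], [0.87, -0.493, -0.0], [-0.001, -0.002, -1.0]]
force: [0.4, -0.1, -0.9]
width: 0.273
gripper_force: 60.1
```

Request:
apply_moves([
  {"linear": [8,44,0],"rotation": [0,0,0.05],"fingers": 1},
  {"linear": [14,88,0],"rotation": [0,0,0.1],"fingers": 1},
  {"linear": [18,132,0],"rotation": [0,0,0.15],"fingers": 1},
  {"linear": [20,176,0],"rotation": [0,0,0.2],"fingers": 1},
  {"linear": [18,220,0],"rotation": [0,0,0.25],"fingers": 1},
])

```text
time: 6.3
position: [0.4628, 0.0336, 0.3292]
orientation: [[0.26, 0.966, -0.002], [0.966, -0.26, -0.001], [-0.001, -0.002, -1.0]]
force: [1.1, 0.2, -0.8]
width: 0.275
gripper_force: 60.2
```

Request:
apply_moves([
  {"linear": [-12,42,0],"rotation": [0,0,0.04],"fingers": 1},
  {"linear": [-26,84,0],"rotation": [0,0,0.08],"fingers": 1},
  {"linear": [-42,126,0],"rotation": [0,0,0.12],"fingers": 1},
  {"linear": [-66,164,0],"rotation": [0,0,0.158],"fingers": 1},
  {"linear": [-92,190,0],"rotation": [0,0,0.158],"fingers": 1},
])

```text
time: 6.8
position: [0.3697, 0.2239, 0.329]
orientation: [[0.104, 0.995, -0.002], [0.995, -0.104, -0.002], [-0.002, -0.001, -1.0]]
force: [0.0, 0.3, -1.1]
width: 0.27
gripper_force: 60.1
```

Request:
apply_moves([
  {"linear": [-15,6,-15],"rotation": [0,0,0],"fingers": 1},
  {"linear": [-31,12,-45],"rotation": [0,0,0],"fingers": 1},
  {"linear": [-31,12,-90],"rotation": [0,0,0],"fingers": 1},
  {"linear": [-31,12,-120],"rotation": [0,0,0],"fingers": 1},
  {"linear": [-31,12,-120],"rotation": [0,0,0],"fingers": 1},
])

```text
time: 7.3
position: [0.3378, 0.2314, 0.2065]
orientation: [[0.107, 0.994, -0.006], [0.994, -0.107, -0.007], [-0.008, -0.005, -1.0]]
force: [0.4, -0.1, 0.0]
width: 0.276
gripper_force: 60.0
```

```bash
python3 - <<'E'
from h import *
s=sense(); print(s['time'],s['position'],s['orientation'],s['force'],s['width'])
a,d=snap('scene','s3'); b,d=snap('top','t3')
f=lambda i,x,y,w,h:cv2.resize(i[y:y+h,x:x+w,::-1],(400,300),interpolation=cv2.INTER_CUBIC)
cv2.imwrite('pics/c5.png',np.hstack([f(a,170,110,120,90),f(b,140,185,80,60)]))
E
```

```text
7.3 [0.33779488 0.23143843 0.20649077] [[ 0.10694477  0.9942469  -0.00599368]
 [ 0.99423574 -0.1069859  -0.00702167]
 [-0.00762251 -0.0052082  -0.99995739]] [ 0.37174828 -0.08034111  0.01032037] 0.276217584023551
```

View pics/c5.png

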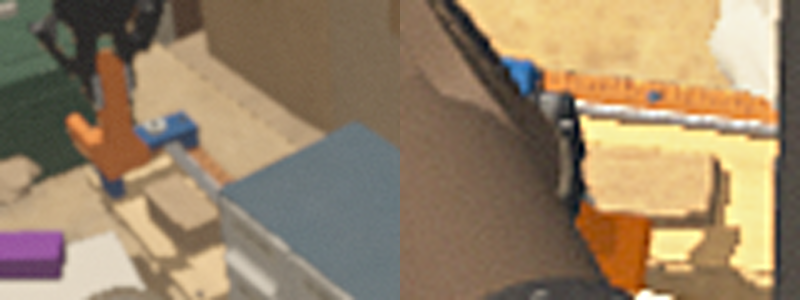

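Request:
apply_moves([
  {"linear": [0,0,-30],"rotation": [0,0,0],"fingers": 1},
  {"linear": [0,0,-60],"rotation": [0,0,0],"fingers": 1},
  {"linear": [0,0,-90],"rotation": [0,0,0],"fingers": 1},
  {"linear": [0,0,-108],"rotation": [0,0,0],"fingers": 1},
  {"linear": [0,0,-112],"rotation": [0,0,0],"fingers": 1},
])

```text
time: 7.9
position: [0.3408, 0.234, 0.0981]
orientation: [[0.107, 0.994, -0.001], [0.994, -0.107, -0.0], [-0.001, -0.0, -1.0]]
force: [-0.9, -1.3, -1.8]
width: 0.272
gripper_force: 59.9
```

Request:
apply_moves([
  {"linear": [0,0,-2],"rotation": [0,0,0],"fingers": 1},
  {"linear": [0,0,-4],"rotation": [0,0,0],"fingers": 1},
  {"linear": [0,0,-5],"rotation": [0,0,0],"fingers": 1},
  {"linear": [0,0,-5],"rotation": [0,0,0],"fingers": 1},
  {"linear": [0,0,-5],"rotation": [0,0,0],"fingers": 1},
])

```text
time: 8.4
position: [0.3407, 0.2341, 0.0938]
orientation: [[0.107, 0.994, 0.001], [0.994, -0.107, 0.001], [0.001, 0.0, -1.0]]
force: [0.8, -0.4, -1.3]
width: 0.273
gripper_force: 59.9
```

```bash
python3 - <<'E'
from h import *
s=sense(); print(s['time'],s['position'],s['force'])
a,d=snap('scene','s4'); b,d=snap('top','t4')
f=lambda i,x,y,w,h:cv2.resize(i[y:y+h,x:x+w,::-1],(400,300),interpolation=cv2.INTER_CUBIC)
cv2.imwrite('pics/c6.png',np.hstack([f(a,170,110,120,90),f(b,140,185,80,60)]))
P=cloud('top',d); print(P[235,185:200,:].round(3).tolist()[::4])
E
```

```text
8.4 [0.34074544 0.23405629 0.09376562] [ 0.82353048 -0.43000499 -1.32828025]
[[0.336, 0.22, 0.109], [0.346, 0.22, 0.046], [0.345, 0.206, 0.047], [0.35, 0.198, 0.017]]
```

View pics/c6.png

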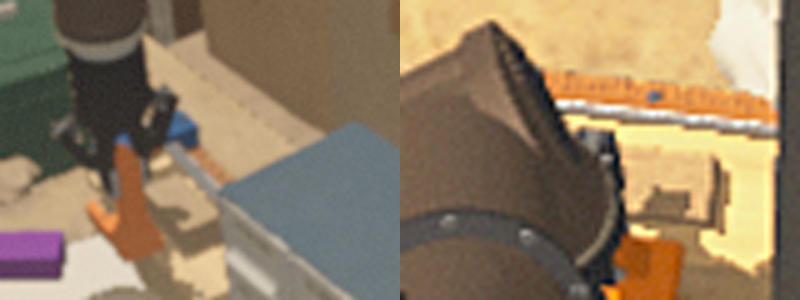

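Both crops show the stick's foot on the board, beside the middle of the block and clear of it. I'll push the block sideways to the fence with the flat side of the foot.

Request:
apply_moves([
  {"linear": [4,-0.4,0],"rotation": [0,0,0],"fingers": 1},
  {"linear": [8,-0.9,0],"rotation": [0,0,0],"fingers": 1},
  {"linear": [12,-1.3,0],"rotation": [0,0,0],"fingers": 1},
  {"linear": [16,-1.7,0],"rotation": [0,0,0],"fingers": 1},
  {"linear": [20,-2.2,0],"rotation": [0,0,0],"fingers": 1},
])

```text
time: 9.0
position: [0.3608, 0.2315, 0.0932]
orientation: [[0.107, 0.994, -0.0], [0.994, -0.107, -0.0], [-0.0, -0.0, -1.0]]
force: [-0.7, -0.6, -1.2]
width: 0.27
gripper_force: 60.2
```

Request:
apply_moves([
  {"linear": [3,-0.3,0],"rotation": [0,0,0],"fingers": 1},
  {"linear": [6,-0.6,0],"rotation": [0,0,0],"fingers": 1},
  {"linear": [9,-1,0],"rotation": [0,0,0],"fingers": 1},
  {"linear": [11,-1.2,0],"rotation": [0,0,0],"fingers": 1},
  {"linear": [13,-1.4,0],"rotation": [0,0,0],"fingers": 1},
])

```text
time: 9.5
position: [0.3736, 0.2302, 0.0933]
orientation: [[0.107, 0.994, -0.0], [0.994, -0.107, -0.0], [-0.0, -0.0, -1.0]]
force: [-1.1, 0.5, -1.1]
width: 0.269
gripper_force: 60.1
```

Request:
apply_moves([
  {"linear": [1,-0.1,0],"rotation": [0,0,0],"fingers": 1},
  {"linear": [2,-0.2,0],"rotation": [0,0,0],"fingers": 1},
  {"linear": [3,-0.3,0],"rotation": [0,0,0],"fingers": 1},
  {"linear": [4,-0.4,0],"rotation": [0,0,0],"fingers": 1},
  {"linear": [4,-0.4,0],"rotation": [0,0,0],"fingers": 1},
])

```text
time: 10.0
position: [0.3778, 0.2298, 0.0933]
orientation: [[0.107, 0.994, 0.0], [0.994, -0.107, 0.0], [0.0, 0.0, -1.0]]
force: [-0.4, -0.3, -1.6]
width: 0.27
gripper_force: 60.1
```

Request:
apply_moves([
  {"linear": [0.6,0,0],"rotation": [0,0,0],"fingers": 1},
  {"linear": [1.2,-0.1,0],"rotation": [0,0,0],"fingers": 1},
  {"linear": [1.8,-0.2,0],"rotation": [0,0,0],"fingers": 1},
  {"linear": [2.4,-0.3,0],"rotation": [0,0,0],"fingers": 1},
  {"linear": [2.4,-0.3,0],"rotation": [0,0,0],"fingers": 1},
])

```text
time: 10.5
position: [0.3792, 0.2295, 0.0932]
orientation: [[0.106, 0.994, -0.001], [0.994, -0.106, -0.0], [-0.001, -0.001, -1.0]]
force: [-4.0, 1.4, 0.9]
width: 0.272
gripper_force: 60.4
```

```bash
cat > blk.py <<'E'
from h import *
import sys
O=np.array([.406,.227]); ex=np.array([.1074,.9942]); ey=np.array([-.9942,.1074])
t=sys.argv[1]
s=sense(); p=s['position'][:2]-O; print('tcp jig',(p@ex*1000).round(1),(p@ey*1000).round(1),'force jig',(s['force'][:2]@ex).round(2),(s['force'][:2]@ey).round(2),s['force'][2].round(1))
for n in('top','scene'):
    im,d=snap(n,n[0]+t); P=cloud(n,d); hsv=cv2.cvtColor(im,cv2.COLOR_RGB2HSV)
    J=np.stack([(P[...,:2]-O)@ex,(P[...,:2]-O)@ey,P[...,2]],-1)*1000
    m=(abs(J[...,2]-48)<4)&(abs(J[...,0])<125)&(J[...,1]>-34)&(J[...,1]<50)&(hsv[...,0]<25)&(hsv[...,1]>50)&(hsv[...,1]<150)
    k,l,st,c=cv2.connectedComponentsWithStats(m.astype(np.uint8))
    if k>1:
        i=1+np.argmax(st[1:,4]); q=J[l==i]; print(n,len(q),'x',np.percentile(q[:,0],[1,99]).round(1),'y',np.percentile(q[:,1],[1,99]).round(1),cv2.minAreaRect(q[:,:2].astype(np.float32)))
E
python3 blk.py 5
```

```text
tcp jig -0.4 26.9 force jig 0.97 4.11 0.9
top 148 x [-50.    6.8] y [-33.6   8.7] ((-20.82387924194336, -11.993936538696289), (59.25281524658203, 43.22492218017578), 0.5411255359649658)
scene 142 x [-51.4  36.5] y [-33.2  11.2] ((-6.822479248046875, -11.0406494140625), (43.42741775512695, 92.8542251586914), 86.56615447998047)
```

The block is now against the fence: jig y is about -12, it is parallel, and its near end is at x about -50. I'll back off, drop behind the block and bring the lip in.

Request:
apply_moves([
  {"linear": [-3,0.3,0],"rotation": [0,0,0],"fingers": 1},
  {"linear": [-7,0.8,0],"rotation": [0,0,0],"fingers": 1},
  {"linear": [-14,1.5,0],"rotation": [0,0,0],"fingers": 1},
  {"linear": [-15,-7,0],"rotation": [0,0,0],"fingers": 1},
  {"linear": [-17,-25,0],"rotation": [0,0,0],"fingers": 1},
])

```text
time: 11.1
position: [0.363, 0.2047, 0.0934]
orientation: [[0.105, 0.995, 0.001], [0.995, -0.105, 0.001], [0.001, 0.001, -1.0]]
force: [0.3, -0.8, -1.3]
width: 0.274
gripper_force: 60.0
```

Request:
apply_moves([
  {"linear": [-1.6,-15,0],"rotation": [0,0,0],"fingers": 1},
  {"linear": [-3.2,-30,0],"rotation": [0,0,0],"fingers": 1},
  {"linear": [-4.9,-45,0],"rotation": [0,0,0],"fingers": 1},
  {"linear": [-6,-55,0],"rotation": [0,0,0],"fingers": 1},
  {"linear": [-6,-55,0],"rotation": [0,0,0],"fingers": 1},
])

```text
time: 11.6
position: [0.3567, 0.1478, 0.0934]
orientation: [[0.109, 0.994, -0.0], [0.994, -0.109, -0.0], [-0.0, -0.0, -1.0]]
force: [0.1, -0.4, -1.5]
width: 0.271
gripper_force: 60.1
```

```bash
python3 blk.py 6
```

```text
tcp jig -84.0 40.5 force jig -0.35 -0.09 -1.5
scene 24 x [-51.9  -4.4] y [-32.1   2.8] ((-29.65048599243164, -16.69886016845703), (10.28667163848877, 58.67155456542969), 57.05459976196289)
```

Request:
apply_moves([
  {"linear": [10,-1.1,0],"rotation": [0,0,0],"fingers": 1},
  {"linear": [22,-2.4,0],"rotation": [0,0,0],"fingers": 1},
  {"linear": [34,-3.7,0],"rotation": [0,0,0],"fingers": 1},
  {"linear": [43,-4.6,0],"rotation": [0,0,0],"fingers": 1},
  {"linear": [47,-5.1,0],"rotation": [0,0,0],"fingers": 1},
])

```text
time: 12.2
position: [0.4055, 0.1443, 0.0933]
orientation: [[0.108, 0.994, 0.001], [0.994, -0.108, -0.0], [-0.0, 0.001, -1.0]]
force: [-0.4, -0.1, -1.7]
width: 0.274
gripper_force: 60.0
```

Request:
apply_moves([
  {"linear": [0.5,0,0],"rotation": [0,0,0],"fingers": 1},
  {"linear": [1,-0.1,0],"rotation": [0,0,0],"fingers": 1},
  {"linear": [1.5,-0.2,0],"rotation": [0,0,0],"fingers": 1},
  {"linear": [1.5,-0.2,0],"rotation": [0,0,0],"fingers": 1},
  {"linear": [1.5,-0.2,0],"rotation": [0,0,0],"fingers": 1},
])

```text
time: 12.7
position: [0.4052, 0.1443, 0.0934]
orientation: [[0.107, 0.994, -0.0], [0.994, -0.107, 0.0], [0.0, -0.0, -1.0]]
force: [-1.2, 0.5, -2.3]
width: 0.277
gripper_force: 60.0
```

```bash
python3 blk.py 7; python3 - <<'E'
import cv2,numpy as np
a=cv2.imread('pics/s7.png');b=cv2.imread('pics/t7.png')
f=lambda i,x,y,w,h:cv2.resize(i[y:y+h,x:x+w],(400,300),interpolation=cv2.INTER_CUBIC)
cv2.imwrite('pics/c7.png',np.hstack([f(a,170,110,120,90),f(b,140,185,80,60)]))
E
```

```text
tcp jig -82.3 -8.1 force jig 0.32 1.28 -2.3
scene 86 x [-51.9  36.7] y [-9.8 11.8] ((-9.004886627197266, -0.057557106018066406), (93.72508239746094, 24.015117645263672), 0.7425471544265747)
```

View pics/c7.png

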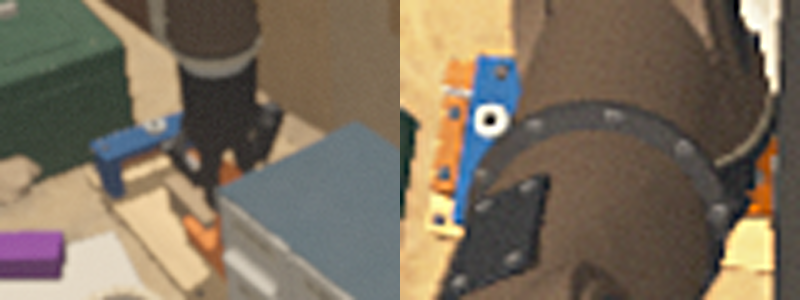

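Request:
apply_moves([
  {"linear": [0.4,4,0],"rotation": [0,0,0],"fingers": 1},
  {"linear": [0.8,8,0],"rotation": [0,0,0],"fingers": 1},
  {"linear": [1.3,12,0],"rotation": [0,0,0],"fingers": 1},
  {"linear": [1.7,16,0],"rotation": [0,0,0],"fingers": 1},
  {"linear": [2.2,20,0],"rotation": [0,0,0],"fingers": 1},
])

```text
time: 13.3
position: [0.4076, 0.1646, 0.0933]
orientation: [[0.107, 0.994, -0.0], [0.994, -0.107, -0.0], [-0.0, -0.0, -1.0]]
force: [-0.3, -0.6, -2.0]
width: 0.269
gripper_force: 60.1
```

```bash
python3 blk.py 8
```

```text
tcp jig -61.9 -8.3 force jig -0.58 0.23 -2.0
scene 77 x [-35.1  52. ] y [-12.4  10.8] ((8.314529418945312, -0.8168516159057617), (23.213560104370117, 87.46559143066406), 89.33133697509766)
```

The block is moving and still parallel, with its centre at x about 8 and its outer side at y about 10.8. I'll keep feeding.

Request:
apply_moves([
  {"linear": [0.4,4,0],"rotation": [0,0,0],"fingers": 1},
  {"linear": [0.8,8,0],"rotation": [0,0,0],"fingers": 1},
  {"linear": [1.3,12,0],"rotation": [0,0,0],"fingers": 1},
  {"linear": [1.7,16,0],"rotation": [0,0,0],"fingers": 1},
  {"linear": [2.2,20,0],"rotation": [0,0,0],"fingers": 1},
])

```text
time: 13.9
position: [0.4099, 0.1846, 0.0933]
orientation: [[0.107, 0.994, 0.0], [0.994, -0.107, -0.0], [-0.0, 0.0, -1.0]]
force: [-0.6, -0.7, -1.9]
width: 0.273
gripper_force: 60.1
```

Request:
apply_moves([
  {"linear": [0.4,4,0],"rotation": [0,0,0],"fingers": 1},
  {"linear": [0.8,8,0],"rotation": [0,0,0],"fingers": 1},
  {"linear": [1.3,12,0],"rotation": [0,0,0],"fingers": 1},
  {"linear": [1.7,16,0],"rotation": [0,0,0],"fingers": 1},
  {"linear": [2.2,20,0],"rotation": [0,0,0],"fingers": 1},
])

```text
time: 14.4
position: [0.4121, 0.2045, 0.0933]
orientation: [[0.107, 0.994, -0.0], [0.994, -0.107, -0.0], [-0.0, 0.0, -1.0]]
force: [0.0, -1.5, -0.9]
width: 0.273
gripper_force: 60.1
```

```bash
python3 blk.py 9
```

```text
tcp jig -21.7 -8.5 force jig -1.47 -0.17 -0.9
top 1 x [-22.3 -22.3] y [3.4 3.4] ((-22.33620834350586, 3.364731550216675), (0.0, 0.0), 0.0)
scene 79 x [ 2.9 88.9] y [-13.5  11.1] ((45.77693557739258, -2.006924629211426), (26.837268829345703, 88.76823425292969), 89.25824737548828)
```

Request:
apply_moves([
  {"linear": [0.4,4,0],"rotation": [0,0,0],"fingers": 1},
  {"linear": [0.8,8,0],"rotation": [0,0,0],"fingers": 1},
  {"linear": [1.3,12,0],"rotation": [0,0,0],"fingers": 1},
  {"linear": [1.7,16,0],"rotation": [0,0,0],"fingers": 1},
  {"linear": [2.2,20,0],"rotation": [0,0,0],"fingers": 1},
])

```text
time: 15.0
position: [0.4143, 0.2246, 0.0933]
orientation: [[0.107, 0.994, 0.0], [0.994, -0.107, -0.0], [-0.0, 0.0, -1.0]]
force: [-0.4, -0.9, -0.3]
width: 0.273
gripper_force: 60.1
```

Request:
apply_moves([
  {"linear": [0.2,2,0],"rotation": [0,0,0],"fingers": 1},
  {"linear": [0.4,4,0],"rotation": [0,0,0],"fingers": 1},
  {"linear": [0.6,6,0],"rotation": [0,0,0],"fingers": 1},
  {"linear": [0.8,7.5,0],"rotation": [0,0,0],"fingers": 1},
  {"linear": [0.9,8.5,0],"rotation": [0,0,0],"fingers": 1},
])

```text
time: 15.5
position: [0.4152, 0.2328, 0.0933]
orientation: [[0.107, 0.994, 0.0], [0.994, -0.107, -0.0], [-0.0, 0.0, -1.0]]
force: [0.6, -1.4, -1.0]
width: 0.277
gripper_force: 60.1
```

Request:
apply_moves([
  {"linear": [0,0.6,0],"rotation": [0,0,0],"fingers": 1},
  {"linear": [0.1,1.2,0],"rotation": [0,0,0],"fingers": 1},
  {"linear": [0.2,1.8,0],"rotation": [0,0,0],"fingers": 1},
  {"linear": [0.2,2.4,0],"rotation": [0,0,0],"fingers": 1},
  {"linear": [0.3,3,0],"rotation": [0,0,0],"fingers": 1},
])

```text
time: 16.0
position: [0.4152, 0.234, 0.0931]
orientation: [[0.108, 0.994, -0.001], [0.994, -0.108, -0.002], [-0.002, -0.001, -1.0]]
force: [-0.2, -8.7, 2.2]
width: 0.271
gripper_force: 60.6
```

```bash
python3 blk.py 10
```

```text
tcp jig 7.9 -8.4 force jig -8.69 -0.72 2.2
top 1 x [8.3 8.3] y [3.6 3.6] ((8.284358978271484, 3.6235568523406982), (0.0, 0.0), 0.0)
scene 47 x [33.8 93. ] y [-7.3 11.6] ((63.21551513671875, 2.563296318054199), (17.513933181762695, 61.379486083984375), 86.78144836425781)
```

The block is seated against the end stop, with 8.7 N reaction. I'll back the stick off slightly, set it down and release it.

Request:
apply_moves([
  {"linear": [-0.4,-3,0],"rotation": [0,0,0],"fingers": 1},
  {"linear": [-1,-7,0],"rotation": [0,0,0],"fingers": 1},
  {"linear": [-2,-11,0],"rotation": [0,0,0],"fingers": 1},
  {"linear": [-4.2,-12,0],"rotation": [0,0,0],"fingers": 1},
  {"linear": [-4.2,-12,-1.5],"rotation": [0,0,0],"fingers": 1},
])

```text
time: 16.6
position: [0.411, 0.2237, 0.0919]
orientation: [[0.107, 0.994, -0.0], [0.994, -0.107, 0.0], [0.0, -0.0, -1.0]]
force: [0.6, 0.2, -2.4]
width: 0.272
gripper_force: 60.1
```

Request:
apply_moves([
  {"linear": [0,0,-0.7],"rotation": [0,0,0],"fingers": 1},
  {"linear": [0,0,-1.4],"rotation": [0,0,0],"fingers": 1},
  {"linear": [0,0,-2],"rotation": [0,0,0],"fingers": 1},
  {"linear": [0,0,-2],"rotation": [0,0,0],"fingers": 1},
  {"linear": [0,0,-2],"rotation": [0,0,0],"fingers": 1},
])

```text
time: 17.1
position: [0.4113, 0.2238, 0.0899]
orientation: [[0.107, 0.994, 0.0], [0.994, -0.107, 0.0], [0.0, 0.0, -1.0]]
force: [-0.3, -0.0, 2.0]
width: 0.274
gripper_force: 60.4
```

Request:
apply_moves([
  {"linear": [0,0,0],"rotation": [0,0,0],"fingers": 0.6},
  {"linear": [0,0,0],"rotation": [0,0,0],"fingers": 0.5},
  {"linear": [0,0,0],"rotation": [0,0,0],"fingers": 0.4},
  {"linear": [0,0,0],"rotation": [0,0,0],"fingers": 0.3},
  {"linear": [0,0,0],"rotation": [0,0,0],"fingers": 0.3},
])

```text
time: 17.6
position: [0.4113, 0.2237, 0.0898]
orientation: [[0.107, 0.994, 0.0], [0.994, -0.107, 0.0], [0.0, 0.0, -1.0]]
force: [0.1, -0.0, -0.5]
width: 0.699
gripper_force: 0.0
```

Request:
apply_moves([
  {"linear": [0,0,10],"rotation": [0,0,0],"fingers": 0.3},
  {"linear": [0,0,30],"rotation": [0,0,0],"fingers": 0.3},
  {"linear": [0,0,60],"rotation": [0,0,0],"fingers": 0.3},
  {"linear": [0,0,100],"rotation": [0,0,0],"fingers": 0.3},
  {"linear": [0,0,145],"rotation": [0,0,0],"fingers": 0.3},
])

```text
time: 18.1
position: [0.4107, 0.223, 0.2364]
orientation: [[0.107, 0.994, -0.001], [0.994, -0.107, -0.001], [-0.001, -0.001, -1.0]]
force: [0.7, 0.9, 0.9]
width: 0.702
gripper_force: 0.0
```

Request:
apply_moves([
  {"linear": [0,0,40],"rotation": [0,0,0],"fingers": 0.3},
  {"linear": [0,0,80],"rotation": [0,0,0],"fingers": 0.3},
  {"linear": [20,-40,100],"rotation": [0,0,0],"fingers": 0.3},
  {"linear": [40,-85,100],"rotation": [0,0,0],"fingers": 0.3},
  {"linear": [60,-130,100],"rotation": [0,0,0],"fingers": 0.3},
])

```text
time: 18.6
position: [0.4719, 0.0922, 0.3365]
orientation: [[0.106, 0.994, 0.002], [0.994, -0.106, 0.001], [0.002, 0.002, -1.0]]
force: [0.2, 0.3, -1.1]
width: 0.694
gripper_force: 0.0
```

```bash
python3 blk.py 11; python3 - <<'E'
import cv2,numpy as np
a=cv2.imread('pics/s11.png');b=cv2.imread('pics/t11.png')
f=lambda i,x,y,w,h:cv2.resize(i[y:y+h,x:x+w],(400,300),interpolation=cv2.INTER_CUBIC)
cv2.imwrite('pics/c8.png',np.hstack([f(a,170,110,120,90),f(b,140,185,80,60)]))
E
```

```text
tcp jig -126.9 -79.9 force jig 0.27 -0.19 -1.1
top 76 x [49.7 81.3] y [-32.8   8.9] ((65.19064331054688, -12.071292877197266), (31.28285789489746, 43.835487365722656), 3.144650936126709)
scene 62 x [32.2 92.7] y [-21.   10.1] ((62.817909240722656, -5.887679100036621), (63.30329895019531, 31.991039276123047), 0.007080507464706898)
```

View pics/c8.png

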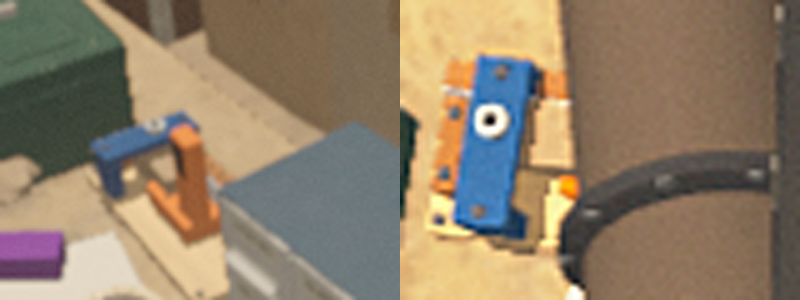

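The stick stands upright and free at (190,180) in the scene crop. The block is home under the bridge, with its near end at jig x about 33 and y about -12, and the arm is clear.

```bash
python3 -c "
from station import sign_off; print(sign_off())"
```

```text
the job is handed in; nothing more can be done
None
```

The job is handed in at about 19 s of the 56 s allowed: the block sits against the end stop and the fence, and the stick stands upright and released. The hand-in returned no verdict; by my last camera measurements the block's centre was at jig x ≈ 78 mm, y ≈ -12 mm.

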